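Lay out a laser marking bed: carrier, blank, gauge and reference

TASK

First lower the aluminium carrier plate over both brass dowels of the black marking bed so that it lies flat on the bed, then set the brass disc flat on the carrier midway between the two dowels, and then stand the black gauge with the red top upright and centred on top of the brass disc. At any time, lay the steel disc flat on the cork pad, midway between its two red stops. Leave the blue disc alone.

Things in the scene. Friction and masses are not known exactly. Their poses are not given: they have to be found in the camera images.
- carrier: Loose bare-aluminium plate, 50 mm (its x) by 150 mm (its y) by 16 mm thick, 0.3 kg, flat top, with two round through holes 11 mm in diameter with chamfered mouths at y = -55 and +55 mm on its long centre line. It may go on either way round. Origin: centre of the underside, z up.
- bed: Fixed black marking bed plate, 110 mm (its x) by 180 mm (its y) by 8 mm thick, with two upright brass dowels 8 mm in diameter at y = -55 and +55 mm on its long centre line (x = 0); they stand 26 mm above the bed's top, the top 4 mm tapered. Lying flat on the bed, the carrier lets the dowels stick out 10 mm above its own top. Origin: centre of the bed's underside on the table, z up.
- brass_disc: Loose solid brass disc (the blank to be marked), diameter 40 mm, 14 mm high, 0.15 kg, yellow metal. Origin: centre of the underside, z up.
- gauge: Loose focus gauge: upright black cylinder with a red top, diameter 28 mm, 40 mm high, 0.06 kg. Origin: centre of the underside, z up.
- steel_disc: Loose solid steel disc (the reference piece), diameter 40 mm, 14 mm high, 0.14 kg, grey metal. Origin: centre of the underside, z up.
- pad: Fixed cork pad, 90 mm (its x) by 130 mm (its y) by 4 mm thick, with a red stop block at each end of its long side: each 50 mm (x) by 16 mm (y), its top 18 mm above the table, centred at y = -53 and +53 mm, so that 90 mm are free between them. The middle between the stops is the pad's centre. Origin: centre of the pad's underside on the table, z up.
- blue_disc: Loose blue disc of the same size as the others (diameter 40 mm, 14 mm high), not part of the job: it stays where it is. Origin: centre of the underside, z up.
There are look-alikes about, which are no part of the job. What is shaped like the brass_disc but green is not meant.

How it is judged:
By the outcome, as a careful person would: the job done as asked, in the order asked, and still so for the second after the job is handed in, with the robot touching nothing.
It also fails if it takes over 112 s, if anything falls off the work surface, if the arm or the gripper's body presses on something with over 40 N, if the wrist force passes 120 N, or if a joint passes its speed limit or range.

ROBOT

A 7-joint arm with a two-finger parallel gripper is mounted at the origin on the work surface. World frame = base frame: x ahead of the robot, y to its left, z up, the work surface at z = 0. Lengths are in mm, angles in degrees, forces in N, time in s.
With the tool pointing down it reaches from about 400 to 925 mm from the base axis. Payload 5.6 kg.
Tool frame: the origin (TCP) lies at the very end of the fingers, on their centre line; the grasp point (between the pads) lies 19 mm behind it (robot.hold_point_z is the distance from the TCP to the grasp point, in mm); z points along the fingers, y is the line along which they close (so a half turn about z gives the same grasp; the last joint's range is limited). The gripper opens to 85 mm and grips with 20 to 120 N. Pads are 22 mm wide; open, the fingers measure 114 mm over their backs; the gripper's body (76 mm by 85 mm) begins 54 mm behind the grasp point. The pads swing forward as they close: fully open they stand 13 mm farther back than shut.
Start: joints at [70.13, 26.786, -0.665, 91.828, 0.344, 61.387, -3.226], TCP at [194.405, -620.254, 231.29] pointing down, gripper open.
Joint ranges: [-144.91, 144.91], [-17.63, 115.5], [-89.93, 88.59], [15.96, 139.68], [-74.01, 254.01], [8.47, 105.57], [-167.45, 167.45]. Speed limits (degrees/s): [147.25, 147.25, 180, 180, 180, 180, 180].

INTERFACE

Orientations are given as a 3x3 rotation matrix whose columns are the frame's x, y, z axes.
In Python, from cell import robot gives the robot as it stands.
- The arm moves only by the tool play_rows, never from a script. Its argument "increments" is a list of rows, each a list of 3 entries, a list of its own where there are three numbers: the opening, from 0 (shut) to 1 (fully open), then the shift along the tool's x, y, z in mm, then the turn, a rotation vector about the tool's x, y, z in rad. A call has 1 to 12 rows; each row shifts and turns the commanded pose from where the row before left it, along the tool's axes as they then stand; what a row does not reach is not made up. A row lasts 1/10 s, in which the tool goes at most 50 mm and 8.59 degrees, less where a joint would pass 70% of its speed; a pose out of reach is approached as far as the arm can. A call is refused whole if a number of a shift passes 50 or a number of a turn 0.15, either way. A call with a gripper value outside its range is refused whole. The fingers move at their own pace and stop on an object; "squeeze" is the grip in N (left out, the last holds). Time passes only in rows, so rows that do not move let the fingers close. It gives the time, the measured TCP pose, the force, the opening and the grip force at its end, in the units of the state.
- robot.get_obs(): the state, without advancing time (a new reading comes with each control period).
- robot.camera(name): name is "scene" or "top" or "wrist"; returns (picture, depth): 384x512x3 uint8, red, green, blue; 384x512 float32, mm along the optical axis (not along the pixel's ray), 0 where there is no reading.
- robot.camera_model(name): a dict with "vertical_fov" (degrees; the focal length in pixels is half the picture's height over the tangent of half this angle, whatever the lens; pixels are square), "cx", "cy" (the principal point, pixels), "k1" (the pictures are not rectified: a ray, as slopes to the right and down, at radius r is drawn at 1 + k1 r^2 times it, then the intrinsics apply), "T" (4x4, takes a point from camera to world coordinates). Camera axes: x right, y down, z forward; pixel columns grow to the right and rows downward; lengths in mm; the calibration is good to about 2 mm. A picture is of the moment at which its call begins: read the wrist's pose just before it. camera_model takes no time and is no camera call; for the wrist camera it gives the pose at the moment of the call.
- robot.finish_job(): hands the job in; it is judged then, once.
Trained networks look in the newest picture that a camera, given by its name, has taken for a name from the list of things; names that differ only in an ending like _2 or _b are one class to them, and where a whole thing is asked for, a point or a joint stands for the part that bears it (a point fixed in the world has none). Each returns a list of dicts, best first, with "conf" (0 to 1); they miss things now and then, are a little off and sometimes report something else, mostly with a low value. They report only what shows in the picture. A call takes as long as a camera call. They do not tell look-alikes from the thing itself.
- robot.boxes_of(camera, label): "box" ([left, top, width, height] in pixels, round what is visible of it).
- robot.trace(camera, label): "region" (384x512 bool, what is visible of it) and "box" ([left, top, width, height] in pixels, round what is visible of it).
- robot.tip_of(camera, label): "at" ([row, column] in pixels: a listed point, or the origin of a listed thing).
The state is a dict: "time_s": time; "joints": joint angles; "qd": joint speeds; "effort": joint torques, N m; "eef_pos": TCP position; "eef_rot": TCP orientation; "ft_force": force on the tool from outside, world axes, zero at the start; "moment": the same for the moment, N m; "finger_gap": finger opening in mm; "grasp_force": force on a finger pad.
Only numpy, scipy, OpenCV 4.12 (cv2) and the standard library are available. Lean on these libraries where they do the work, as an engineer would, in place of code of your own. Each camera call takes 0.05 s, during which the arm holds its last target. There are 200 camera calls.

## Working session

There is one attempt and no reset: what is moved stays moved. The work goes in short steps, Python scripts to look and compute and a tool call to move; the robot and the scene stay as the last step left them, time stands still between calls to the robot, and variables do not carry over. Pictures are saved under pics/ and viewed, at most 14 in all, crops included, and the job is handed in when it is done.

Besides the shell and the picture viewer there is one more tool, called after ">>>" as a command line: name --argument value ..., lists and objects as JSON in quotes. play_rows: Moves the arm, as the interface text tells. Its arguments: {"type":"object","properties":{"increments":{"type":"array"},"squeeze":{"type":"number"}},"required":["increments"]}

```bash
ls; mkdir -p pics
cat > h.py <<'E'
import numpy as np, cv2
from cell import robot
def K(m):
    f=192/np.tan(np.radians(m["vertical_fov"])/2); return f
def snap(n):
    m=robot.camera_model(n); p,d=robot.camera(n); return p,d,m
def cloud(d,m):
    f=K(m); v,u=np.mgrid[0:384,0:512]
    x=(u-m["cx"])/f; y=(v-m["cy"])/f
    xd,yd=x.copy(),y.copy()
    for _ in range(8):
        s=1+m["k1"]*(x*x+y*y); x,y=xd/s,yd/s
    P=np.stack([x*d,y*d,d],-1); T=np.array(m["T"])
    return P@T[:3,:3].T+T[:3,3]
def save(p,n): cv2.imwrite("pics/"+n,p[...,::-1])
E
python3 - <<'E'
from h import *
o=robot.get_obs(); print(o)
for n in("scene","top","wrist"):
    p,d,m=snap(n); np.savez(n+".npz",p=p,d=d); save(p,n+"0.png"); print(n,m)
    for l in("carrier","bed","brass_disc","gauge","steel_disc","pad","blue_disc"):
        if n=="wrist":continue
        C=cloud(d,m)
        for r in robot.trace(n,l)[:5]:
            g=r["region"]&(d>0); print(l,round(r["conf"],2),r["box"],np.median(C[g],0).round(0) if g.any() else None)
E
```

```text
pics
{'time_s': 0.0, 'joints': array([70.13174704, 26.83551185, -0.66449426, 91.88216235,  0.34389273,
       61.38549559, -3.22597161]), 'qd': array([ 0.08162487,  0.03826144, -0.08993574,  0.03816579,  0.01204753,
        0.03561497, -0.07065905]), 'effort': array([ 1.08398287e-04, -5.32387769e+01,  2.16911745e-02, -2.51305872e+01,
        1.14578303e-02,  7.81935698e-03,  1.16097092e-05]), 'eef_pos': array([ 194.18819053, -619.72597215,  230.334878  ]), 'eef_rot': array([[ 9.54237953e-01,  2.99047668e-01, -6.48771631e-04],
       [ 2.99048344e-01, -9.54236548e-01,  1.64281765e-03],
       [-1.27800813e-04, -1.76165304e-03, -9.99998440e-01]]), 'ft_force': array([ 0.05453508, -0.16947471,  0.15225138]), 'moment': array([-0.03290955, -0.01215084,  0.0056424 ]), 'grasp_force': 0.0, 'finger_gap': 85.02651532323627}
scene {'vertical_fov': 43.433613961152766, 'cx': 249.15086732168132, 'cy': 189.1583459367545, 'k1': -0.19509680957273481, 'T': array([[ 6.48974069e-01,  5.65862837e-01, -5.08558656e-01,
         1.06610637e+03],
       [ 7.60663079e-01, -4.95748948e-01,  4.19075960e-01,
    
[... 1660 characters left out ...]
0.39 [296.1, 225.4, 24.8, 24.5] [ 420. -105.   13.]
steel_disc 0.66 [296.4, 225.1, 22.8, 23.5] [ 420. -105.   13.]
pad 0.72 [340.8, 121.0, 69.4, 44.9] [ 605. -252.    4.]
blue_disc 0.75 [358.3, 225.3, 19.9, 21.7] [ 420. -215.   13.]
wrist {'vertical_fov': 62.83226679812128, 'cx': 253.2998862976662, 'cy': 189.93029429115944, 'k1': -0.07371184340368638, 'T': array([[ 3.00057433e-01, -9.17633940e-01, -2.60602168e-01,
         2.61314779e+02],
       [-9.53920823e-01, -2.88865032e-01, -8.11914821e-02,
        -5.98366931e+02],
       [-7.74793891e-04,  2.72955942e-01, -9.62026223e-01,
         3.72640432e+02],
       [ 0.00000000e+00,  0.00000000e+00,  0.00000000e+00,
         1.00000000e+00]])}
```

Run:
```python
import cv2
a=cv2.imread("pics/top0.png"); b=cv2.imread("pics/scene0.png")
A=cv2.resize(a[100:290,60:440],(800,400),interpolation=3)
cv2.imwrite("pics/topc.png",A)
B=cv2.resize(b[110:340,130:420],(756,600),interpolation=3); cv2.imwrite("pics/scenec.png",B)
```

```text
(no output)
```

View pics/topc.png

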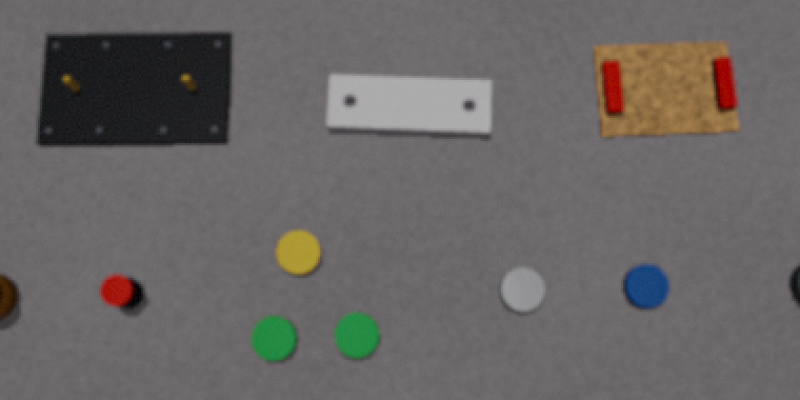

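View pics/scenec.png

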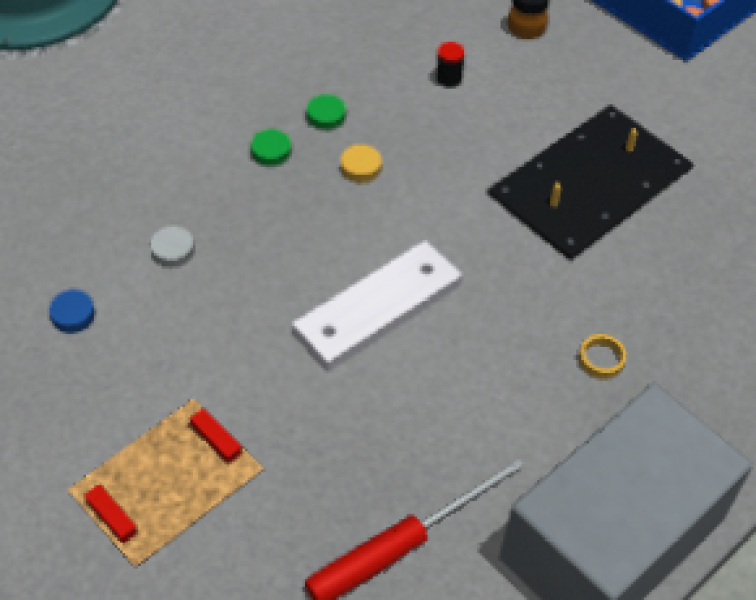

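The top crop shows the yellow brass disc at top-camera pixel (201,219). The look-alikes are green discs at (190,260) and (229,259), and there is a thin brass ring in the scene view. Steel is at (308,237) and blue at (367,236). The gauge is at (116,238), the carrier at (254,149), the bed at (125,142) and the pad at (376,142). I choose the yellow disc at (201,219).

```bash
cat >> h.py <<'E'
def objs(p,d,m,zmin=2):
    C=cloud(d,m); h=cv2.cvtColor(p,cv2.COLOR_RGB2HSV).astype(int); H,S,V=h[...,0],h[...,1],h[...,2]; Z=C[...,2]; ok=d>0
    X,Y=C[...,0],C[...,1]
    out={}
    def comp(name,mk):
        mk=(mk&ok).astype(np.uint8); n,l,st,ce=cv2.connectedComponentsWithStats(mk)
        for i in range(1,n):
            if st[i,4]<12: continue
            Q=C[l==i]; zt=np.percentile(Q[:,2],80); T=Q[abs(Q[:,2]-zt)<3]
            r=cv2.minAreaRect((T[:,:2]).astype(np.float32))
            print(name,"px",ce[i].round(0),"n",st[i,4],"z %.1f"%zt,"mean",T[:,:2].mean(0).round(1),"rect",np.round(r[0],1),np.round(r[1],1),round(r[2],1))
    near=(X>330)&(X<720)&(abs(Y)<400)
    comp("yellow",near&(H>18)&(H<32)&(S>110)&(V>80)&(Z>8))
    comp("grey",near&(S<25)&(V>120)&(Z>8)&(Z<22))
    comp("red",near&((H<6)|(H>174))&(S>150)&(Z>8))
    comp("blue",near&(H>100)&(H<125)&(S>120)&(Z>8)&(Z<20))
    comp("black",near&(V<60)&(Z>4)&(Z<12))
    comp("cork",near&(H>8)&(H<22)&(S>70)&(Z<10))
E
python3 - <<'E'
from h import *
for n in("top","scene"):
    z=np.load(n+".npz"); print(n); objs(z["p"],z["d"],robot.camera_model(n))
E
```

```text
top
yellow px [148. 137.] n 12 z 33.6 mean [614.  194.3] rect [614.  195.2] [5.6 3.6] 69.9
yellow px [ 91. 137.] n 13 z 33.6 mean [615.7 305.1] rect [615.3 305.3] [5.5 5.1] 83.5
yellow px [201. 220.] n 342 z 14.4 mean [456.5  92.9] rect [456.3  92.8] [37.8 36.9] 44.4
grey px [254. 149.] n 1876 z 16.4 mean [592.1  -8.4] rect [592.5  -7.8] [149.4  50.6] 87.0
grey px [308. 237.] n 340 z 14.6 mean [ 420.6 -105.7] rect [ 420.4 -105.4] [37.7 37. ] 26.0
red px [404. 139.] n 191 z 18.4 mean [ 607.8 -303.5] rect [ 608.5 -303.1] [47.6 15.4] 1.5
red px [351. 141.] n 176 z 18.4 mean [ 605.1 -197.8] rect [ 605.7 -197.7] [47.8 13.4] 1.8
red px [116. 238.] n 194 z 40.3 mean [422.2 245.8] rect [422.3 245.9] [23.4 25.6] 0.2
blue px [367. 236.] n 329 z 14.4 mean [ 421.5 -215.6] rect [ 421.3 -216. ] [37.2 35.5] 88.5
black px [124. 142.] n 4496 z 8.4 mean [613.5 249.1] rect [614.3 249.6] [178.  109.1] 89.3
black px [439. 238.] n 37 z 10.4 mean [ 416.2 -353.1] rect [ 414.6 -355.6] [38.8 11.6] 21.7
black px [452. 234.] n 27 z 10.8 mean [ 419.3 -380.2] rect [ 419.9 -379.2] [ 6.8 20.8] 87.3
black px [ 65. 2
[... 1073 characters left out ...]
] n 189 z 15.5 mean [ 423.5 -216.4] rect [ 422.9 -216.5] [35.8 35.4] 1.0
black px [301. 141.] n 16 z 10.9 mean [429.  236.2] rect [428.5 236. ] [19.2  7.9] 35.5
black px [356. 179.] n 2127 z 8.6 mean [618.9 246.4] rect [618.1 247.9] [181.8 111.2] 89.4
black px [ 98. 261.] n 19 z 10.2 mean [ 410.3 -369.3] rect [ 411.  -368.2] [19.8  5.8] 73.1
black px [106. 269.] n 14 z 10.3 mean [ 440.7 -364.8] rect [ 440.7 -364.4] [ 2.5 16. ] 11.5
cork px [331. 122.] n 33 z 8.7 mean [429.1 355.6] rect [431.  355.1] [37.2 15. ] 34.4
cork px [266. 176.] n 45 z 9.1 mean [467.5  83.2] rect [463.6  83.7] [38.9 19.2] 25.4
cork px [193. 295.] n 1974 z 5.2 mean [ 611.7 -253.9] rect [ 609.  -251.7] [ 92.1 131. ] 0.5
```

>>> play_rows --increments '[[1,[35.2,-29,5],[0,0,0]],[1,[35.2,-29,5],[0,0,0]],[1,[35.2,-29,5],[0,0,0]],[1,[35.2,-29,5],[0,0,0]],[1,[35.2,-29,5],[0,0,0]],[1,[35.2,-29,5],[0,0,0]],[1,[35.2,-29,5],[0,0,0]],[1,[35.2,-29,5],[0,0,0]],[1,[0,0,0],[0,0,0]]]'

```text
time_s: 1.75
eef_pos: [397.3, -308.4, 191.1]
eef_rot: [[0.951, 0.309, 0.001], [0.309, -0.951, 0.003], [0.002, -0.002, -1.0]]
ft_force: [1.1, -0.3, -0.5]
finger_gap: 85.3
grasp_force: 0.0
```

>>> play_rows --increments '[[1,[35.2,-29,5],[0,0,0]],[1,[35.2,-29,5],[0,0,0]],[1,[35.2,-29,5],[0,0,0]],[1,[35.2,-29,5],[0,0,0]],[1,[35.2,-29,5],[0,0,0]],[1,[35.2,-29,5],[0,0,0]],[1,[35.2,-29,5],[0,0,0]],[1,[35.2,-29,5],[0,0,0]],[1,[0,0,0],[0,0,0]]]'

```text
time_s: 2.65
eef_pos: [595.3, -1.6, 150.9]
eef_rot: [[0.951, 0.308, 0.002], [0.308, -0.951, 0.004], [0.003, -0.004, -1.0]]
ft_force: [-0.8, -0.1, 0.3]
finger_gap: 85.2
grasp_force: 0.0
```

>>> play_rows --increments '[[1,[0,0,0],[0,0,-0.135]],[1,[0,0,0],[0,0,-0.135]],[1,[0,0,0],[0,0,-0.135]],[1,[0,0,0],[0,0,-0.135]],[1,[0,0,0],[0,0,-0.135]],[1,[0,0,0],[0,0,-0.135]],[1,[0,0,0],[0,0,-0.135]],[1,[0,0,0],[0,0,-0.135]],[1,[0,0,0],[0,0,-0.135]],[1,[0,0,0],[0,0,0]],[1,[0,0,0],[0,0,0]],[1,[0,0,0],[0,0,0]]]'

```text
time_s: 3.85
eef_pos: [593.0, -9.5, 151.3]
eef_rot: [[0.055, 0.999, 0.0], [0.999, -0.055, -0.0], [-0.0, 0.0, -1.0]]
ft_force: [0.2, 0.1, 0.2]
finger_gap: 85.4
grasp_force: 0.0
```

```bash
cat >> h.py <<'E'
def ray_at(m,uv,z):
    f=K(m); uv=np.atleast_2d(np.float64(uv)); x=(uv[:,0]-m["cx"])/f; y=(uv[:,1]-m["cy"])/f; xd,yd=x.copy(),y.copy()
    for _ in range(8):
        s=1+m["k1"]*(x*x+y*y); x,y=xd/s,yd/s
    T=np.array(m["T"]); D=np.stack([x,y,1+0*x],1)@T[:3,:3].T; o=T[:3,3]
    return (o+D*((z-o[2])/D[:,2])[:,None])[:,:2]
E
python3 - <<'E'
from h import *
o=robot.get_obs(); print(o["eef_pos"].round(1), o["eef_rot"].round(4).tolist())
p,d,m=snap("wrist"); save(p,"w1.png"); np.savez("w1.npz",p=p,d=d,T=m["T"])
objs(p,d,m)
g=cv2.cvtColor(p,cv2.COLOR_RGB2GRAY); C=cloud(d,m)
pl=((C[...,2]>12)&(C[...,2]<20)&(g>120)).astype(np.uint8)
n,l,st,_=cv2.connectedComponentsWithStats(pl); i=1+st[1:,4].argmax(); pl=(l==i).astype(np.uint8)
cs,_=cv2.findContours(pl,cv2.RETR_CCOMP,cv2.CHAIN_APPROX_NONE)
for c in cs:
    if len(c)<12: continue
    W=ray_at(m,c[:,0,:],16.0).astype(np.float32); r=cv2.minAreaRect(W); print(len(c),np.round(r[0],1),np.round(r[1],1),round(r[2],2), W.mean(0))
E
```

```text
[593.   -9.5 151.3] [[0.0547, 0.9985, 0.0], [0.9985, -0.0547, -0.0003], [-0.0003, 0.0, -1.0]]
yellow px [90. 71.] n 1618 z 13.5 mean [458.6  95.6] rect [458.1  95.5] [38.1 39.5] 73.6
grey px [253. 170.] n 8621 z 15.2 mean [ 5.943e+02 -5.000e-01] rect [594.   -5.8] [149.3  50.3] 86.9
grey px [ 89. 272.] n 396 z 13.4 mean [419.5 -96.9] rect [420.  -98.1] [36.2 19.9] 22.9
red px [429. 290.] n 19 z 210.5 mean [650.3   1. ] rect [650.2   1. ] [0.7 1.7] 60.9
red px [420. 357.] n 13 z 215.0 mean [647.2 -20.2] rect [646.8 -20. ] [1.8 5.2] 7.1
black px [26. 66.] n 123 z 9.2 mean [396.7 105.5] rect [395.4 104.7] [25.6  6.1] 45.5
black px [ 45. 144.] n 69 z 10.0 mean [400.9  36. ] rect [400.6  36.2] [23.1  4.1] 64.4
black px [109. 267.] n 12 z 9.1 mean [439.3 -94.7] rect [439.1 -94.5] [0.7 2.4] 34.3
cork px [111.  74.] n 175 z 8.3 mean [474.   92.9] rect [472.5  93.3] [35.5 11.9] 81.1
cork px [276. 330.] n 298 z 2.8 mean [ 609.7 -185.5] rect [ 608.8 -185.2] [14.  89.5] 83.9
426 [594.   -5.1] [147.8  50. ] 86.96 [594.1521    -1.277373]
32 [590.9 -59. ] [11.4 11.2] 43.98 [590.88336  -58.967075]
38 [596.7  49. ] [11.5 11.5] 42.24 [596.8492    48.983913]
```

View pics/w1.png

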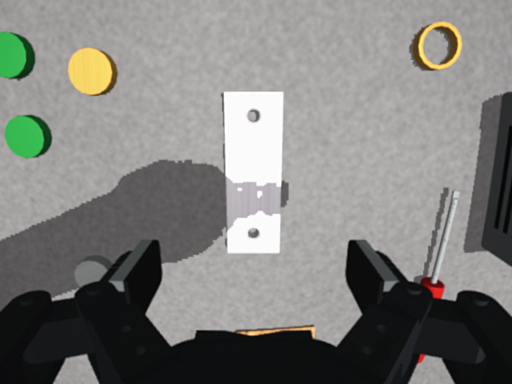

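Wrist picture: the carrier is at (254,172) with its holes at (253,115) and (253,233), and the yellow disc is at (92,71). The wrist view is biased by about 2.6 mm along tool x compared with the fixed cameras. I'll use wrist measurements for both pick and place so that bias cancels. Next I look at the bed.

>>> play_rows --increments '[[1,[43.2,1.5,0],[0,0,0]],[1,[43.2,1.5,0],[0,0,0]],[1,[43.2,1.5,0],[0,0,0]],[1,[43.2,1.5,0],[0,0,0]],[1,[43.2,1.5,0],[0,0,0]],[1,[43.2,1.5,0],[0,0,0]],[1,[0,0,0],[0,0,-0.042]],[1,[0,0,0],[0,0,0]],[1,[0,0,0],[0,0,0]]]'

```text
time_s: 4.8
eef_pos: [615.7, 248.2, 150.9]
eef_rot: [[0.012, 1.0, -0.0], [1.0, -0.012, -0.001], [-0.001, -0.0, -1.0]]
ft_force: [1.1, -0.8, 0.6]
finger_gap: 85.1
grasp_force: 0.0
```

Run:
```python
from h import *
o=robot.get_obs(); print(o["eef_pos"].round(1), o["eef_rot"].round(4).tolist())
p,d,m=snap("wrist"); save(p,"w2.png"); np.savez("w2.npz",p=p,d=d,T=m["T"])
objs(p,d,m)
```

```text
[615.7 248.2 150.9] [[0.0125, 0.9999, -0.0003], [0.9999, -0.0125, -0.0013], [-0.0013, -0.0003, -1.0]]
yellow px [253. 115.] n 45 z 32.2 mean [617.1 307.8] rect [617.  307.7] [6.4 6.5] 89.1
yellow px [253. 233.] n 99 z 30.5 mean [615.9 200. ] rect [616.2 199.4] [5.8 6.4] 87.4
red px [ 35. 188.] n 773 z 39.3 mean [425. 250.] rect [424.5 249.6] [27.3 26.3] 32.5
black px [212.  80.] n 96 z 7.1 mean [581.3 337. ] rect [585.2 339.1] [58.5 22.6] 25.8
black px [246. 210.] n 9643 z 7.2 mean [609.3 216.9] rect [615.8 239.4] [149.3 107.5] 89.5
black px [247. 118.] n 40 z 7.3 mean [611.3 304.5] rect [610.9 304.5] [5.3 8.6] 23.2
black px [205. 145.] n 33 z 7.0 mean [572.9 280.5] rect [574.  282.3] [11.2  9.2] 88.1
black px [ 63. 177.] n 129 z 10.1 mean [434.  253.7] rect [432.6 253. ] [ 8.7 24.9] 19.4
cork px [50. 51.] n 185 z 8.5 mean [439.  366.6] rect [437.2 368.6] [37.5 11.7] 82.3
cork px [250. 114.] n 17 z 7.2 mean [614.2 307.5] rect [614.7 307.6] [9.9 4.6] 78.8
cork px [253. 234.] n 55 z 7.6 mean [615.8 192.6] rect [616.1 192.1] [21.3  8.9] 89.0
```

View pics/w2.png

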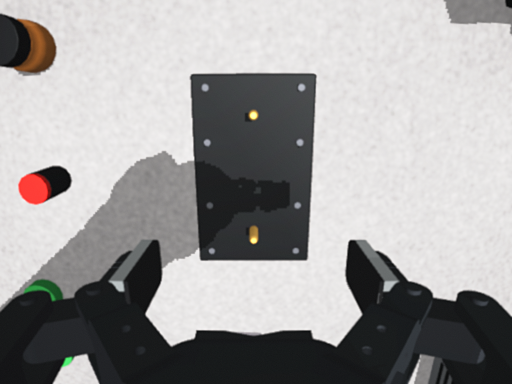

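Run:
```python
from h import *
z=np.load("w2.npz"); p,d=z["p"],z["d"]; m=robot.camera_model("wrist"); m["T"]=z["T"]
C=cloud(d,m); Z=C[...,2]
for sl in((slice(95,130),slice(235,270)),(slice(210,250),slice(235,270))):
    q=C[sl]; mk=(q[...,2]>31.5)&(q[...,2]<37); v,u=np.nonzero(mk); print("top",mk.sum(),u.mean()+sl[1].start,v.mean()+sl[0].start,q[mk].mean(0).round(2), u.min(),u.max(),v.min(),v.max(),ray_at(m,[u.mean()+sl[1].start,v.mean()+sl[0].start],34).round(2))
V=p.max(-1); mk=((V<75)&(Z<12)).astype(np.uint8); mk[300:]=0; mk[:,:185]=0; mk[:,325:]=0
mk=cv2.morphologyEx(mk,cv2.MORPH_OPEN,np.ones((5,5)))
cs,_=cv2.findContours(mk,cv2.RETR_EXTERNAL,cv2.CHAIN_APPROX_NONE); c=max(cs,key=cv2.contourArea)
print(cv2.boundingRect(c)); r=cv2.minAreaRect(ray_at(m,c[:,0],8).astype(np.float32)); print(r)
```

```text
top 39 253.12820512820514 115.23076923076923 [617.1  307.66  32.69] 15 21 17 23 [[617.1  307.72]]
top 27 253.25925925925927 239.44444444444446 [615.95 198.69  32.66] 15 21 27 32 [[615.96 199.31]]
(192, 74, 121, 186)
((616.0499267578125, 253.56814575195312), (175.8959197998047, 107.54349517822266), 89.4015884399414)
```

Wrist picture 2: the bed is at (253,167) with the dowel tops at (253,115) and (253,~232), and the gauge is at (35,188). The transfer from carrier to bed is about (+22.4, +258.3) mm and +2.55°. I go back and grasp the carrier.

>>> play_rows --increments '[[1,[-42.6,-3.1,0],[0,0,0]],[1,[-42.6,-3.1,0],[0,0,0]],[1,[-42.6,-3.1,0],[0,0,0]],[1,[-42.6,-3.1,0],[0,0,0]],[1,[-42.6,-3.1,0],[0,0,0]],[1,[-42.6,-3.1,0],[0,0,0]],[1,[0,0,0],[0,0,0.042]],[1,[0,0,40],[0,0,0]],[1,[0,0,40],[0,0,0]],[1,[0,0,0],[0,0,0]],[1,[0,0,0],[0,0,0]]]'

```text
time_s: 5.95
eef_pos: [594.2, -6.9, 71.5]
eef_rot: [[0.054, 0.999, -0.001], [0.999, -0.054, -0.0], [-0.0, -0.001, -1.0]]
ft_force: [0.1, -0.1, 0.4]
finger_gap: 85.4
grasp_force: 0.0
```

>>> play_rows --increments '[[1,[0,0,30],[0,0,0]],[1,[0,0,25],[0,0,0]],[1,[0,0,10],[0,0,0]],[1,[0,0,5],[0,0,0]],[1,[0,0,0],[0,0,0]],[0.3,[0,0,0],[0,0,0]],[0.3,[0,0,0],[0,0,0]],[0.3,[0,0,0],[0,0,0]],[0.3,[0,0,0],[0,0,0]],[0.3,[0,0,0],[0,0,0]],[0.3,[0,0,0],[0,0,0]]]' --squeeze 60

```text
time_s: 7.05
eef_pos: [594.9, -6.0, 2.6]
eef_rot: [[0.052, 0.999, 0.001], [0.999, -0.052, -0.0], [-0.0, 0.001, -1.0]]
ft_force: [-1.2, -1.4, 6.3]
finger_gap: 48.5
grasp_force: 63.7
```

>>> play_rows --increments '[[0.3,[0,0,-5],[0,0,0]],[0.3,[0,0,-15],[0,0,0]],[0.3,[0,0,-25],[0,0,0]],[0.3,[0,0,-25],[0,0,0]],[0.3,[0,0,0],[0,0,0]],[0.3,[0,0,0],[0,0,0]]]'

```text
time_s: 7.65
eef_pos: [594.4, -6.3, 71.8]
eef_rot: [[0.052, 0.999, 0.001], [0.999, -0.052, -0.0], [-0.0, 0.001, -1.0]]
ft_force: [-0.5, -0.9, -4.2]
finger_gap: 48.3
grasp_force: 62.8
```

Run:
```python
from h import *
o=robot.get_obs(); print(o["eef_pos"].round(1), o["eef_rot"].round(4).tolist(),o["ft_force"],o["moment"],o["finger_gap"],o["grasp_force"])
p,d,m=snap("wrist"); save(p,"w3.png"); np.savez("w3.npz",p=p,d=d,T=m["T"])
```

```text
[594.4  -6.3  71.8] [[0.0523, 0.9986, 0.0009], [0.9986, -0.0523, -0.0003], [-0.0003, 0.001, -1.0]] [-0.45372495 -0.90488816 -4.21102093] [ 0.0148138   0.05301528 -0.00040915] 48.29855820131579 62.805025577545166
```

View pics/w3.png

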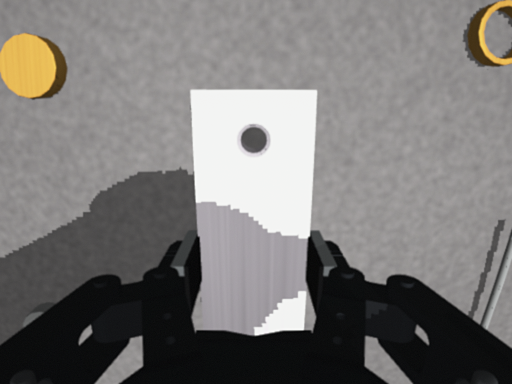

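The carrier is held, with its front hole at (254,139). I check tilt and angle next.

```bash
cat > held.py <<'E'
from h import *
import sys
def held(p,d,m,z0):
    C=cloud(d,m); g=p.min(-1); mk=(abs(C[...,2]-z0)<9)&(g>110); mk[:,:180]=0; mk[:,330:]=0; mk[335:]=0
    Q=C[mk]; A=np.c_[Q[:,:2]-Q[:,:2].mean(0),np.ones(len(Q))]; s=np.linalg.lstsq(A,Q[:,2],rcond=None)[0]
    print("slope x,y (deg)",np.degrees(s[:2]).round(2),"z",s[2].round(2),"at",Q[:,:2].mean(0).round(1))
    pl=mk.astype(np.uint8); cs,h=cv2.findContours(pl,cv2.RETR_CCOMP,cv2.CHAIN_APPROX_NONE)
    for c in cs:
        if 20<len(c)<150:
            W=ray_at(m,c[:,0],s[2]); print("hole",len(c),c[:,0].mean(0),W.min(0).round(1),W.max(0).round(1),((W.min(0)+W.max(0))/2).round(2))
    # side edges
    for side in(0,1):
        E=[]
        for v in range(100,230,3):
            u=np.nonzero(mk[v])[0]
            if len(u)>40: E.append([u[-1] if side else u[0],v])
        W=ray_at(m,E,s[2]); k=np.polyfit(W[:,1],W[:,0],1); print("edge ang",90-np.degrees(np.arctan(k[0])))
E
python3 - <<'E'
from held import *
z=np.load("w3.npz"); m=robot.camera_model("wrist"); m["T"]=z["T"]
held(z["p"],z["d"],m,85)
E
```

```text
slope x,y (deg) [-0.06  0.02] z 83.78 at [596.6  17.6]
hole 74 [253.44594595 139.08108108] [592.8  43.5] [603.9  54.3] [598.31  48.88]
edge ang 87.09800363616566
edge ang 87.26909976100666
```

>>> play_rows --increments '[[0.3,[20,0.8,0],[0,0,0]],[0.3,[36.5,1.2,0],[0,0,0]],[0.3,[36.5,1.2,0],[0,0,0]],[0.3,[36.5,1.2,0],[0,0,0]],[0.3,[36.5,1.2,0],[0,0,0]],[0.3,[36.5,1.2,0],[0,0,0]],[0.3,[36.5,1.2,0],[0,0,0]],[0.3,[20,0.9,0],[0,0,0]],[0.3,[0,0,0],[0,0,-0.041]],[0.3,[0,0,0],[0,0,0]],[0.3,[0,0,0],[0,0,0]],[0.3,[0,0,0],[0,0,0]]]'

```text
time_s: 8.9
eef_pos: [616.6, 250.7, 70.4]
eef_rot: [[0.013, 1.0, -0.001], [1.0, -0.013, -0.001], [-0.001, -0.001, -1.0]]
ft_force: [-1.0, 0.8, -2.5]
finger_gap: 48.4
grasp_force: 62.8
```

Run:
```python
from h import *
from held import held
for i in range(3):
  o=robot.get_obs(); print(o["eef_pos"].round(1), o["eef_rot"].round(4).tolist(),o["ft_force"].round(1))
  p,d,m=snap("wrist")
held(p,d,m,85)
```

```text
[616.6 250.7  70.4] [[0.0131, 0.9999, -0.0012], [0.9999, -0.0131, -0.0012], [-0.0012, -0.0012, -1.0]] [-1.   0.8 -2.5]
[616.7 250.9  70.7] [[0.0128, 0.9999, -0.0007], [0.9999, -0.0128, -0.0008], [-0.0009, -0.0007, -1.0]] [-0.   0.1 -2.1]
[616.8 251.1  70.9] [[0.0127, 0.9999, -0.0004], [0.9999, -0.0127, -0.0006], [-0.0006, -0.0004, -1.0]] [ 0.3 -0.7 -2.9]
slope x,y (deg) [-0.12 -0.  ] z 82.92 at [618.1 275.1]
hole 75 [253.58666667 138.92      ] [613.  301.1] [624.1 311.8] [618.56 306.46]
edge ang 89.4378293726416
edge ang 89.55738093083603
```

>>> play_rows --increments '[[0.3,[0.8,0,10],[0,0,0]],[0.3,[0,0,12],[0,0,0]],[0.3,[0,0,8],[0,0,0]],[0.3,[0,0,2],[0,0,0]],[0.3,[0,0,2],[0,0,0]],[0.3,[0,0,2],[0,0,0]],[0.3,[0,0,2],[0,0,0]],[0.3,[0,0,0],[0,0,0]]]'

```text
time_s: 9.85
eef_pos: [616.7, 252.9, 33.2]
eef_rot: [[0.011, 1.0, -0.0], [1.0, -0.011, -0.0], [-0.0, -0.0, -1.0]]
ft_force: [0.2, 0.2, -2.1]
finger_gap: 48.2
grasp_force: 62.7
```

>>> play_rows --increments '[[0.3,[0,0,3],[0,0,0]],[0.3,[0,0,3],[0,0,0]],[0.3,[0,0,3],[0,0,0]],[0.3,[0,0,0],[0,0,0]]]'

```text
time_s: 10.25
eef_pos: [616.3, 252.7, 23.6]
eef_rot: [[0.011, 1.0, -0.001], [1.0, -0.011, -0.001], [-0.001, -0.001, -1.0]]
ft_force: [0.0, 0.5, -4.0]
finger_gap: 48.3
grasp_force: 62.8
```

>>> play_rows --increments '[[0.3,[0,0,3],[0,0,0]],[0.3,[0,0,3],[0,0,0]],[0.3,[0,0,3],[0,0,0]],[0.3,[0,0,2],[0,0,0]],[0.3,[0,0,0],[0,0,0]],[0.3,[0,0,0],[0,0,0]]]'

```text
time_s: 10.85
eef_pos: [616.7, 253.0, 13.2]
eef_rot: [[0.011, 1.0, -0.0], [1.0, -0.011, 0.0], [0.0, -0.0, -1.0]]
ft_force: [-0.2, -0.2, -3.1]
finger_gap: 48.1
grasp_force: 62.8
```

>>> play_rows --increments '[[0.3,[0,0,1],[0,0,0]],[0.3,[0,0,1],[0,0,0]],[0.3,[0,0,0],[0,0,0]],[0.3,[0,0,0],[0,0,0]]]'

```text
time_s: 11.25
eef_pos: [616.7, 252.9, 11.2]
eef_rot: [[0.011, 1.0, -0.0], [1.0, -0.011, -0.0], [-0.0, -0.0, -1.0]]
ft_force: [0.5, -0.1, -3.5]
finger_gap: 48.3
grasp_force: 62.8
```

>>> play_rows --increments '[[0.3,[0,0,0.6],[0,0,0]],[0.3,[0,0,0.6],[0,0,0]],[0.3,[0,0,0],[0,0,0]],[0.3,[0,0,0],[0,0,0]]]'

```text
time_s: 11.65
eef_pos: [616.8, 253.0, 10.7]
eef_rot: [[0.011, 1.0, 0.0], [1.0, -0.011, -0.0], [-0.0, 0.0, -1.0]]
ft_force: [-2.6, -2.1, 4.5]
finger_gap: 48.9
grasp_force: 63.6
```

>>> play_rows --increments '[[1,[0,0,0],[0,0,0]],[1,[0,0,0],[0,0,0]],[1,[0,0,0],[0,0,0]],[1,[0,0,0],[0,0,0]],[1,[0,0,-10],[0,0,0]],[1,[0,0,-30],[0,0,0]],[1,[0,0,-50],[0,0,0]],[1,[0,0,-50],[0,0,0]],[1,[0,0,0],[0,0,0]],[1,[0,0,0],[0,0,0]]]'

```text
time_s: 12.65
eef_pos: [617.6, 253.3, 152.4]
eef_rot: [[0.011, 1.0, 0.004], [1.0, -0.011, 0.001], [0.001, 0.004, -1.0]]
ft_force: [-0.4, -0.5, -0.6]
finger_gap: 85.5
grasp_force: 0.0
```

```bash
cat > look.py <<'E'
from h import *
import sys
n=sys.argv[1]
o=robot.get_obs(); print(o["eef_pos"].round(1), o["eef_rot"].round(4).tolist())
p,d,m=snap("wrist"); save(p,n+".png"); np.savez(n+".npz",p=p,d=d,T=m["T"]); objs(p,d,m)
E
python3 look.py w4
python3 - <<'E'
from h import *
z=np.load("w4.npz"); p,d=z["p"],z["d"]; m=robot.camera_model("wrist"); m["T"]=z["T"]
C=cloud(d,m); mk=(p.min(-1)>110)&(abs(C[...,2]-24)<6); mk[:,:190]=0; mk[:,330:]=0
Q=C[mk]; A=np.c_[Q[:,:2]-Q[:,:2].mean(0),np.ones(len(Q))]; s=np.linalg.lstsq(A,Q[:,2],rcond=None)[0]; print("plane",np.degrees(s[:2]),s[2])
c=np.argwhere(mk)[:,::-1]; print(cv2.minAreaRect(ray_at(m,c,24).astype(np.float32)))
E
```

```text
[617.6 253.3 152.4] [[0.0112, 0.9999, 0.0037], [0.9999, -0.0112, 0.001], [0.0011, 0.0037, -1.0]]
yellow px [251. 121.] n 45 z 32.7 mean [617.2 307.9] rect [617.2 307.8] [5.8 5.8] 45.2
yellow px [251. 241.] n 50 z 32.2 mean [616.2 199.8] rect [615.9 199.7] [4.6 5.3] 49.7
grey px [247. 116.] n 12 z 21.9 mean [614.4 312. ] rect [614.4 312.1] [6.5 1.2] 43.7
grey px [255. 126.] n 31 z 21.7 mean [621.2 303.6] rect [620.8 303.5] [11.6  4.1] 34.5
grey px [262. 155.] n 12 z 21.9 mean [626.5 278.4] rect [626.6 279.1] [3.1 6.2] 44.5
grey px [270. 162.] n 25 z 21.9 mean [633.5 271.9] rect [632.9 272.1] [ 5.3 10.8] 0.2
grey px [238. 161.] n 12 z 21.9 mean [605.7 273.4] rect [605.2 273.5] [7.2 2.2] 32.4
grey px [244. 171.] n 14 z 21.9 mean [610.7 264.1] rect [610.8 263.9] [2.8 7.1] 89.2
grey px [234. 184.] n 12 z 21.9 mean [602.1 252.8] rect [602.1 252. ] [5.8 4. ] 59.0
grey px [266. 196.] n 12 z 21.9 mean [630.  241.1] rect [629.9 241. ] [2.7 5.6] 0.2
grey px [263. 210.] n 14 z 21.9 mean [627.6 227.4] rect [627.6 227.7] [5.5 3.9] 3.4
grey px [255. 238.] n 59 z 21.8 mean [620.  199.1] rect [620.1 200.2] [10.3 20.6] 35.7
grey px [245. 258.] n 14 z 21.8 mean [610.6 179.1] rect [610.1 178.5] [8.3 4.6] 21.4
red px [ 34. 193.] n 773 z 39.3 mean [424.8 250. ] rect [424.2 249.8] [26.4 27.4] 60.3
black px [246. 168.] n 10370 z 7.2 mean [612.7 261.4] rect [615.9 252.9] [177.4 108.7] 89.4
black px [ 61. 182.] n 128 z 10.5 mean [433.7 253.8] rect [432.7 253. ] [10.7 25.7] 21.7
cork px [48. 58.] n 199 z 8.6 mean [437.9 366. ] rect [435.3 366.2] [40.6 15.8] 70.7
plane [-0.12329128  0.11937909] 22.648503672181917
((617.8958129882812, 253.25692749023438), (148.51321411132812, 50.0614128112793), 89.41021728515625)
```

View pics/w4.png

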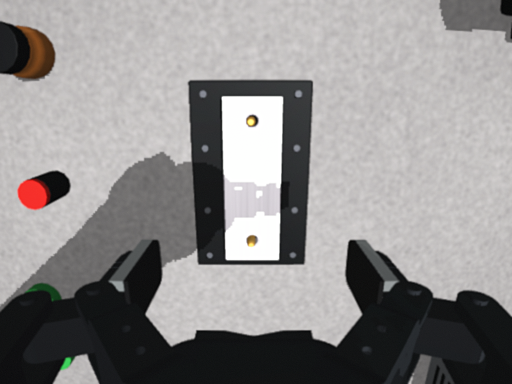

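The carrier is seated flat over both dowels, with the dowels at (251,121) and (251,241). Next is the brass disc.

>>> play_rows --increments '[[1,[-27.5,-26.4,0],[0,0,0]],[1,[-27.5,-26.4,0],[0,0,0]],[1,[-27.5,-26.4,0],[0,0,0]],[1,[-27.5,-26.4,0],[0,0,0]],[1,[-27.5,-26.4,0],[0,0,0]],[1,[-27.5,-26.4,0],[0,0,0]],[1,[0,0,0],[0,0,0]],[1,[0,0,0],[0,0,0]],[1,[0,0,0],[0,0,0]]]'

```text
time_s: 13.6
eef_pos: [457.0, 90.4, 149.7]
eef_rot: [[0.011, 1.0, -0.0], [1.0, -0.011, 0.001], [0.001, -0.0, -1.0]]
ft_force: [-0.0, 0.0, 0.6]
finger_gap: 85.3
grasp_force: 0.0
```

```bash
python3 look.py w5|grep -v cork
python3 - <<'E'
import cv2; a=cv2.imread("pics/w5.png"); cv2.imwrite("pics/w5c.png",cv2.resize(a[60:290,120:390],None,fx=2,fy=2))
E
```

```text
[457.   90.4 149.7] [[0.0105, 0.9999, -0.0003], [0.9999, -0.0105, 0.0008], [0.0008, -0.0003, -1.0]]
yellow px [446.  56.] n 68 z 32.4 mean [614.2 197.6] rect [614.5 197.6] [5.4 4.9] 52.8
yellow px [253. 174.] n 1392 z 13.1 mean [457.8  96.7] rect [457.9  96.3] [38.2 38.4] 26.0
grey px [458.   7.] n 18 z 21.8 mean [624.7 236.7] rect [624.2 236.7] [8.8 3.3] 7.8
grey px [422.  26.] n 12 z 21.9 mean [595.4 220.8] rect [595.4 220.7] [2.2 5.4] 44.6
grey px [470.  26.] n 13 z 21.8 mean [637.2 222.9] rect [637.7 223.1] [2.9 5.9] 24.2
grey px [459.  30.] n 20 z 21.8 mean [627.8 219. ] rect [627.  219.1] [6.2 6.6] 60.0
grey px [451.  33.] n 12 z 21.8 mean [621.2 216.5] rect [621.2 216.6] [4.5 3.2] 2.8
grey px [418.  36.] n 15 z 21.8 mean [592.6 213.4] rect [592.7 212.9] [7.1 1.4] 81.3
grey px [430.  39.] n 12 z 21.8 mean [603.4 211.3] rect [603.5 211.2] [2.5 6.2] 47.3
grey px [455.  45.] n 12 z 21.9 mean [625.3 207.2] rect [625.6 207. ] [6.8 2.2] 69.1
grey px [445.  49.] n 35 z 21.7 mean [617.1 204.4] rect [616.3 205. ] [10.1  5.5] 11.3
grey px [461.  57.] n 31 z 21.9 mean [632.1 197.9] rect [632.8 198.7] [ 6.  13.5] 52.7
grey px [445.  61.] n 39 z 21.8 mean [618.  194.5] rect [618.2 194.6] [16.7  5.3] 4.7
grey px [416.  65.] n 14 z 21.9 mean [592.6 190.7] rect [592.6 190.8] [3.  7.6] 12.6
grey px [431.  72.] n 12 z 21.9 mean [606.7 185. ] rect [606.8 185. ] [4.9 3.2] 50.6
grey px [414.  75.] n 19 z 21.7 mean [592.4 182.7] rect [592.5 182.2] [7.5 1.5] 80.6
grey px [424.  81.] n 27 z 20.9 mean [601.4 179. ] rect [602.4 179.2] [16.9  0.8] 1.2
grey px [453.  81.] n 34 z 21.5 mean [632.  179.1] rect [632.4 179.2] [1.9 6.9] 83.9
black px [214.   7.] n 67 z 11.3 mean [426.7 237.7] rect [425.7 237.9] [20.7  4.8] 10.1
black px [421.  56.] n 6016 z 7.2 mean [605.4 199.4] rect [614.9 205.6] [111.2  85.9] 0.9
black px [196. 219.] n 23 z 8.8 mean [401.5  52.5] rect [401.8  51.9] [ 1.6 13.7] 23.4
```

View pics/w5c.png

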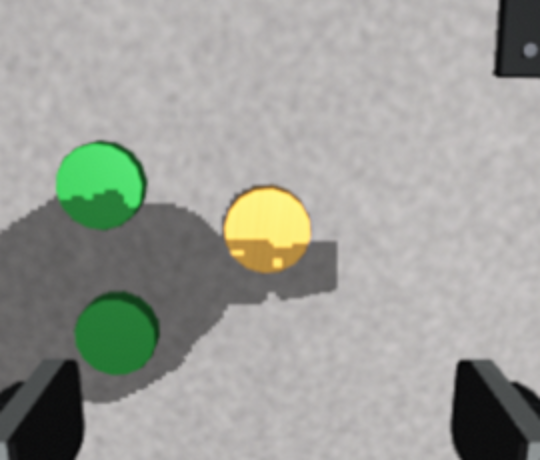

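The crop confirms the yellow disc at wrist pixel (253,175), with green discs to its left at (170,152) and (178,226). I'll descend with a reduced opening to clear them.

>>> play_rows --increments '[[0.7,[4,0,0],[0,0,0]],[0.7,[0,0,40],[0,0,0]],[0.7,[0,0,40],[0,0,0]],[0.7,[0,0,30],[0,0,0]],[0.7,[0,0,20],[0,0,0]],[0.7,[0,0,12],[0,0,0]],[0.7,[0,0,5],[0,0,0]],[0.7,[0,0,0],[0,0,0]],[0.7,[0,0,0],[0,0,0]]]' --squeeze 40

```text
time_s: 14.55
eef_pos: [457.3, 94.1, 3.8]
eef_rot: [[0.011, 1.0, 0.001], [1.0, -0.011, 0.0], [0.0, 0.001, -1.0]]
ft_force: [0.2, -0.4, -1.0]
finger_gap: 60.1
grasp_force: 0.0
```

>>> play_rows --increments '[[0.2,[0,0,0],[0,0,0]],[0.2,[0,0,0],[0,0,0]],[0.2,[0,0,0],[0,0,0]],[0.2,[0,0,0],[0,0,0]],[0.2,[0,0,0],[0,0,0]],[0.2,[0,0,0],[0,0,0]]]'

```text
time_s: 15.15
eef_pos: [457.2, 93.7, 4.2]
eef_rot: [[0.011, 1.0, 0.002], [1.0, -0.011, -0.0], [-0.0, 0.002, -1.0]]
ft_force: [-1.0, 0.4, 6.5]
finger_gap: 37.8
grasp_force: 39.3
```

>>> play_rows --increments '[[0.2,[0,0,-8],[0,0,0]],[0.2,[0,0,-20],[0,0,0]],[0.2,[0,0,-30],[0,0,0]],[0.2,[0,0,-12],[0,0,0]],[0.2,[0,0,0],[0,0,0]],[0.2,[0,0,0],[0,0,0]]]'

```text
time_s: 15.75
eef_pos: [456.4, 93.1, 72.8]
eef_rot: [[0.012, 1.0, -0.0], [1.0, -0.012, -0.0], [-0.0, -0.0, -1.0]]
ft_force: [0.0, 0.3, -1.8]
finger_gap: 37.6
grasp_force: 40.5
```

>>> play_rows --increments '[[0.2,[26.5,26,0],[0,0,0]],[0.2,[26.5,26,0],[0,0,0]],[0.2,[26.5,26,0],[0,0,0]],[0.2,[26.5,26,0],[0,0,0]],[0.2,[26.5,26,0],[0,0,0]],[0.2,[26.5,26,0],[0,0,0]],[0.2,[0,0,0],[0,0,0]],[0.2,[0,0,0],[0,0,0]],[0.2,[0,0,0],[0,0,0]],[0.2,[0,0,0],[0,0,0]]]'

```text
time_s: 16.75
eef_pos: [613.5, 249.6, 72.3]
eef_rot: [[0.012, 1.0, -0.001], [1.0, -0.012, -0.002], [-0.002, -0.001, -1.0]]
ft_force: [-0.1, -0.0, -2.2]
finger_gap: 37.9
grasp_force: 40.7
```

```bash
python3 look.py w6|grep -v -e cork -e grey
python3 - <<'E'
from h import *
for n in("top","scene"):
    p,d,m=snap(n); print(n); objs(p,d,m)
E
python3 - <<'E'
from cell import robot; print(robot.get_obs()["eef_pos"])
E
```

```text
[613.5 249.6  72.3] [[0.0117, 0.9999, -0.0014], [0.9999, -0.0117, -0.0015], [-0.0015, -0.0014, -1.0]]
yellow px [257. 123.] n 103 z 33.0 mean [617.1 307.8] rect [617.2 307.9] [5.6 5.7] 89.4
yellow px [253. 249.] n 4793 z 81.0 mean [614.5 253.1] rect [614.4 252.4] [38.8 38.2] 52.3
black px [255. 140.] n 14929 z 7.2 mean [615.7 293.9] rect [616.6 278.3] [128.5 109.6] 89.1
black px [263. 119.] n 50 z 7.3 mean [621.1 309.1] rect [620.6 309. ] [4.8 9.3] 33.8
black px [  8. 206.] n 259 z 10.5 mean [435.7 250.7] rect [434.8 249.5] [ 6.9 22.7] 1.6
black px [232. 297.] n 591 z 7.1 mean [597.3 176.4] rect [615.6 174.6] [36.8 71.2] 75.4
black px [  4. 340.] n 84 z 9.9 mean [397.7 128.8] rect [398.  129.2] [3.3 6.9] 27.7
top
scene
yellow px [359. 157.] n 158 z 83.1 mean [612.4 246.4] rect [611.  246.1] [29.3 39.1] 29.5
grey px [373. 172.] n 65 z 21.5 mean [637.3 285.1] rect [633.4 283.3] [73.3 20.8] 88.0
grey px [351. 190.] n 39 z 21.2 mean [639.5 201.1] rect [637.3 199.7] [14.1 47.7] 0.9
grey px [196. 203.] n 166 z 14.7 mean [ 422.8 -106.2] rect [ 422.9 -105.6] [36.5 38.8] 47.6
red px [303. 130
[... 218 characters left out ...]
[ 611.2 -304.7] [49.9 16. ] 0.8
blue px [157. 228.] n 191 z 15.3 mean [ 423.6 -216.5] rect [ 423.5 -216.9] [36. 37.] 11.7
black px [301. 141.] n 23 z 9.8 mean [429.4 238.1] rect [429.6 239.5] [24.1  9.5] 44.5
black px [355. 184.] n 989 z 8.5 mean [627.7 229.2] rect [616.8 248. ] [180.2 110.5] 89.3
black px [ 98. 261.] n 18 z 11.0 mean [ 411.1 -369.8] rect [ 410.9 -369.9] [17.6  5.5] 86.2
black px [102. 271.] n 36 z 10.4 mean [ 437.7 -372.6] rect [ 435.4 -374.3] [38. 12.] 75.3
cork px [331. 122.] n 33 z 7.9 mean [430.2 356.5] rect [429.7 356.7] [37.1 12.8] 33.2
cork px [193. 295.] n 1975 z 5.2 mean [ 611.4 -254.1] rect [ 609.6 -251.8] [ 91.5 129.4] 1.9
[614.18274652 250.10573102  73.14719381]
```

>>> play_rows --increments '[[0.2,[0.2,2,10],[0,0,0]],[0.2,[0,0,15],[0,0,0]],[0.2,[0,0,10],[0,0,0]],[0.2,[0,0,4],[0,0,0]],[0.2,[0,0,2],[0,0,0]],[0.2,[0,0,0],[0,0,0]],[0.2,[0,0,0],[0,0,0]]]'

```text
time_s: 17.6
eef_pos: [616.6, 251.4, 32.4]
eef_rot: [[0.011, 1.0, 0.001], [1.0, -0.011, 0.0], [0.0, 0.001, -1.0]]
ft_force: [0.1, -0.8, -1.7]
finger_gap: 37.6
grasp_force: 40.7
```

>>> play_rows --increments '[[0.2,[-0.7,-0.3,1],[0,0,0]],[0.2,[0,0,1],[0,0,0]],[0.2,[0,0,1],[0,0,0]],[0.2,[0,0,0.5],[0,0,0]],[0.2,[0,0,0],[0,0,0]],[0.2,[0,0,0],[0,0,0]]]'

```text
time_s: 18.2
eef_pos: [616.0, 250.5, 28.6]
eef_rot: [[0.011, 1.0, -0.0], [1.0, -0.011, -0.0], [-0.0, -0.0, -1.0]]
ft_force: [-0.2, 0.2, -1.8]
finger_gap: 37.4
grasp_force: 40.8
```

>>> play_rows --increments '[[0.2,[0,0,0.6],[0,0,0]],[0.2,[0,0,0],[0,0,0]],[0.2,[0,0,0],[0,0,0]]]'

```text
time_s: 18.5
eef_pos: [616.0, 250.5, 28.4]
eef_rot: [[0.011, 1.0, 0.0], [1.0, -0.011, -0.0], [-0.0, 0.0, -1.0]]
ft_force: [-1.9, -1.4, 3.1]
finger_gap: 37.8
grasp_force: 41.2
```

>>> play_rows --increments '[[0.7,[0,0,0],[0,0,0]],[0.7,[0,0,0],[0,0,0]],[0.7,[0,0,0],[0,0,0]],[0.7,[0,0,-15],[0,0,0]],[0.7,[0,0,-35],[0,0,0]],[1,[0,0,-40],[0,0,0]],[1,[0,0,-40],[0,0,0]],[1,[0,0,0],[0,0,0]],[1,[0,0,0],[0,0,0]],[1,[0,0,0],[0,0,0]]]'

```text
time_s: 19.5
eef_pos: [615.5, 249.9, 157.4]
eef_rot: [[0.011, 1.0, -0.001], [1.0, -0.011, -0.001], [-0.001, -0.001, -1.0]]
ft_force: [0.8, 0.2, -0.4]
finger_gap: 85.4
grasp_force: 0.0
```

```bash
python3 look.py w7|grep -v -e cork -e grey
python3 - <<'E'
from h import *
p,d,m=snap("scene"); objs(p,d,m)
z=np.load("w7.npz"); m=robot.camera_model("wrist"); m["T"]=z["T"]; C=cloud(z["d"],m)
for lo,hi in((31,35),(35,41)):
    mk=(C[...,2]>lo)&(C[...,2]<hi); mk[:,:200]=0; mk[:,310:]=0; mk[290:]=0
    n,l,st,_=cv2.connectedComponentsWithStats(mk.astype(np.uint8))
    for i in range(1,n):
        if st[i,4]>15: print(lo,st[i,4],C[l==i].mean(0).round(2),C[l==i].ptp(0).round(1) if hasattr(C,'ptp') else np.ptp(C[l==i],0).round(1))
E
```

```text
[615.5 249.9 157.4] [[0.0112, 0.9999, -0.0012], [0.9999, -0.0112, -0.0009], [-0.0009, -0.0012, -1.0]]
yellow px [254. 116.] n 48 z 32.5 mean [617.2 308. ] rect [616.9 308. ] [5.7 5.9] 88.8
yellow px [254. 182.] n 1460 z 37.2 mean [616.7 253.3] rect [616.9 253.4] [37.4 37.7] 5.6
yellow px [254. 235.] n 50 z 32.0 mean [615.9 199.7] rect [615.8 199.6] [4.2 4.6] 89.2
red px [ 40. 188.] n 746 z 39.4 mean [424.8 250. ] rect [424.4 249.5] [27.1 26.6] 50.1
black px [249. 164.] n 9977 z 7.3 mean [612.1 260.8] rect [615.9 253.1] [177.3 108.5] 89.4
black px [298.  93.] n 14 z 6.8 mean [657.3 327. ] rect [657.5 327. ] [2.3 9.5] 63.9
black px [258. 114.] n 14 z 7.5 mean [621.2 309.2] rect [621.  309.2] [2.2 7.2] 29.8
black px [ 67. 176.] n 132 z 10.3 mean [434.  253.8] rect [432.5 252.5] [ 9.4 25.2] 16.6
black px [ 62. 296.] n 18 z 10.6 mean [402.4 118.4] rect [402.5 117.9] [1.2 5.1] 4.3
yellow px [358. 170.] n 181 z 38.2 mean [617.5 249. ] rect [617.1 249.7] [37.4 38.2] 9.4
grey px [377. 171.] n 36 z 21.1 mean [641.  295.9] rect [639.7 296.7] [ 9.9 51.8] 2.2
grey px [366. 178.] n 16 z 21.5 mean 
[... 694 characters left out ...]
 n 23 z 9.5 mean [429.9 238.3] rect [430.4 238.1] [24.5 11.3] 40.4
black px [355. 182.] n 1081 z 8.4 mean [622.8 236.4] rect [617.3 248.8] [180.9 109.8] 89.1
black px [ 98. 261.] n 21 z 10.4 mean [ 411.  -369.2] rect [ 411.2 -369.7] [20.7  7.1] 89.9
black px [102. 270.] n 35 z 10.2 mean [ 437.4 -372.7] rect [ 435.5 -372.9] [39.9 13.5] 79.2
cork px [331. 122.] n 34 z 8.2 mean [431.4 356.6] rect [430.9 355.8] [36.8 11.8] 35.9
cork px [193. 295.] n 1975 z 5.1 mean [ 611.6 -254.7] rect [ 609.2 -251.6] [ 91.7 129.5] 1.7
31 40 [617.09 307.47  32.47] [5.  5.8 2.9]
31 24 [618.92 271.6   32.77] [18.8  3.5  3.7]
31 27 [616.14 198.71  32.13] [5.6 4.  2.7]
35 1561 [616.95 253.47  36.6 ] [39.  38.4  3.6]
```

>>> play_rows --increments '[[1,[-1.2,-38.5,0],[0,0,0]],[1,[-1.2,-38.5,0],[0,0,0]],[1,[-1.2,-38.5,0],[0,0,0]],[1,[-1.2,-38.5,0],[0,0,0]],[1,[-1.2,-38.5,0],[0,0,0]],[1,[0,0,0],[0,0,0]],[1,[0,0,0],[0,0,0]],[1,[0,0,0],[0,0,0]]]'

```text
time_s: 20.4
eef_pos: [424.4, 246.5, 157.7]
eef_rot: [[0.012, 1.0, -0.0], [1.0, -0.012, 0.0], [0.0, -0.0, -1.0]]
ft_force: [-0.5, -0.0, 0.7]
finger_gap: 85.2
grasp_force: 0.0
```

```bash
python3 look.py w8|grep -v -e cork -e grey -e black; python3 -c "
from cell import robot; print(robot.get_obs()['eef_pos'])"
```

```text
[424.4 246.5 157.7] [[0.012, 0.9999, -0.0001], [0.9999, -0.012, 0.0002], [0.0002, -0.0001, -1.0]]
yellow px [470. 113.] n 63 z 31.8 mean [615.  308.4] rect [615.  308.5] [4.5 4.2] 2.4
yellow px [466. 175.] n 1453 z 37.0 mean [615.8 253.4] rect [616.2 253.2] [38.5 37.4] 30.5
yellow px [451. 229.] n 53 z 31.9 mean [613.8 199.5] rect [613.6 199.5] [4.5 5.1] 70.6
red px [251. 181.] n 814 z 39.1 mean [423.6 250.5] rect [423.8 250.2] [27.2 26.6] 88.9
[424.49720039 246.47682571 157.69239182]
```

>>> play_rows --increments '[[1,[0,-1,40],[0,0,0]],[1,[0,0,40],[0,0,0]],[1,[0,0,30],[0,0,0]],[1,[0,0,20],[0,0,0]],[1,[0,0,12],[0,0,0]],[1,[0,0,0],[0,0,0]],[1,[0,0,0],[0,0,0]]]' --squeeze 30

```text
time_s: 21.15
eef_pos: [423.1, 247.0, 16.3]
eef_rot: [[0.011, 1.0, 0.0], [1.0, -0.011, 0.0], [0.0, 0.0, -1.0]]
ft_force: [0.8, -0.9, 0.9]
finger_gap: 85.4
grasp_force: 0.0
```

>>> play_rows --increments '[[0.1,[0,0,0],[0,0,0]],[0.1,[0,0,0],[0,0,0]],[0.1,[0,0,0],[0,0,0]],[0.1,[0,0,0],[0,0,0]],[0.1,[0,0,0],[0,0,0]],[0.1,[0,0,0],[0,0,0]],[0.1,[0,0,0],[0,0,0]],[0.1,[0,0,0],[0,0,0]]]'

```text
time_s: 21.95
eef_pos: [422.8, 246.6, 16.5]
eef_rot: [[0.011, 1.0, 0.001], [1.0, -0.011, -0.0], [-0.0, 0.001, -1.0]]
ft_force: [-0.2, -1.0, 5.8]
finger_gap: 26.8
grasp_force: 29.3
```

>>> play_rows --increments '[[0.1,[0,0,-8],[0,0,0]],[0.1,[0,0,-25],[0,0,0]],[0.1,[0,0,-30],[0,0,0]],[0.1,[0,0,-10],[0,0,0]],[0.1,[0,0,0],[0,0,0]]]'

```text
time_s: 22.45
eef_pos: [423.5, 246.9, 90.4]
eef_rot: [[0.012, 1.0, 0.003], [1.0, -0.012, 0.001], [0.001, 0.003, -1.0]]
ft_force: [-0.9, 0.5, -0.5]
finger_gap: 27.5
grasp_force: 29.7
```

>>> play_rows --increments '[[0.1,[0.9,20,0],[0,0,0]],[0.1,[0.9,38.5,0],[0,0,0]],[0.1,[0.9,38.5,0],[0,0,0]],[0.1,[0.9,38.5,0],[0,0,0]],[0.1,[0.9,38.5,0],[0,0,0]],[0.1,[0.7,19,0],[0,0,0]],[0.1,[0,0,0],[0,0,0]],[0.1,[0,0,0],[0,0,0]],[0.1,[0,0,0],[0,0,0]],[0.1,[0,0,0],[0,0,0]],[0.1,[0,0,0],[0,0,0]]]'

```text
time_s: 23.55
eef_pos: [614.8, 249.8, 89.1]
eef_rot: [[0.01, 1.0, -0.0], [1.0, -0.01, -0.0], [-0.0, -0.0, -1.0]]
ft_force: [0.1, 0.1, -1.2]
finger_gap: 27.3
grasp_force: 29.8
```

```bash
python3 look.py w9|grep -v -e cork -e grey -e black; python3 -c "
from h import *
p,d,m=snap('scene'); objs(p,d,m)
print(robot.get_obs()['eef_pos'])"|grep -v -e cork -e grey -e black
```

```text
[614.8 249.8  89.1] [[0.0102, 0.9999, -0.0001], [0.9999, -0.0102, -0.0003], [-0.0003, -0.0001, -1.0]]
yellow px [255. 121.] n 81 z 32.7 mean [617.3 307.9] rect [617.  308.1] [6.7 5.6] 89.3
yellow px [256. 198.] n 1581 z 37.1 mean [617.5 260. ] rect [617.4 258.2] [29. 38.] 84.2
red px [253. 261.] n 3112 z 111.6 mean [615.8 254.2] rect [616.  253.5] [27.4 27. ] 55.4
yellow px [358. 170.] n 181 z 38.3 mean [617.  249.2] rect [617.5 248.9] [36.8 39.9] 20.3
red px [361. 147.] n 75 z 113.2 mean [613.3 246.5] rect [612.8 245.3] [18.8 28.5] 32.5
red px [212. 276.] n 174 z 18.8 mean [ 608.9 -198.7] rect [ 608.7 -199.2] [48.5 14.5] 1.6
red px [172. 306.] n 182 z 18.7 mean [ 610.6 -304.5] rect [ 610.9 -304.3] [49.8 16.2] 3.2
blue px [157. 228.] n 191 z 15.5 mean [ 423.7 -216.9] rect [ 423.5 -217.1] [35.5 36.4] 25.5
[615.21854388 249.69725922  89.22362067]
```

>>> play_rows --increments '[[0.1,[0,0.8,12],[0,0,0]],[0.1,[0,0,12],[0,0,0]],[0.1,[0,0,6],[0,0,0]],[0.1,[0,0,2],[0,0,0]],[0.1,[0,0,0],[0,0,0]],[0.1,[0,0,0],[0,0,0]],[0.1,[0,0,0],[0,0,0]]]'

```text
time_s: 24.35
eef_pos: [616.6, 249.9, 57.4]
eef_rot: [[0.011, 1.0, 0.001], [1.0, -0.011, 0.0], [0.0, 0.001, -1.0]]
ft_force: [0.1, -0.8, 0.6]
finger_gap: 27.1
grasp_force: 29.8
```

>>> play_rows --increments '[[0.1,[0,-0.4,1],[0,0,0]],[0.1,[0,0,1],[0,0,0]],[0.1,[0,0,0.5],[0,0,0]],[0.1,[0,0,0],[0,0,0]],[0.1,[0,0,0],[0,0,0]]]'

```text
time_s: 24.85
eef_pos: [615.9, 249.6, 54.7]
eef_rot: [[0.011, 1.0, 0.0], [1.0, -0.011, -0.0], [-0.0, 0.0, -1.0]]
ft_force: [-1.2, -0.9, 2.1]
finger_gap: 26.9
grasp_force: 29.9
```

>>> play_rows --increments '[[0.1,[0,0,0.2],[0,0,0]],[0.1,[0,0,0],[0,0,0]],[0.4,[0,0,0],[0,0,0]],[0.5,[0,0,0],[0,0,0]],[0.7,[0,0,0],[0,0,0]],[0.7,[0,0,0],[0,0,0]],[0.7,[0,0,0],[0,0,0]],[0.7,[0,0,-10],[0,0,0]],[0.7,[0,0,-30],[0,0,0]],[0.7,[0,0,-40],[0,0,0]],[0.7,[0,0,-40],[0,0,0]],[0.7,[0,0,0],[0,0,0]]]'

```text
time_s: 26.05
eef_pos: [619.1, 252.0, 181.8]
eef_rot: [[0.011, 1.0, 0.011], [1.0, -0.011, 0.005], [0.005, 0.011, -1.0]]
ft_force: [-0.8, -0.2, 1.1]
finger_gap: 59.9
grasp_force: 0.0
```

```bash
python3 look.py w10|grep -v -e cork -e grey -e black; python3 -c "
from h import *
p,d,m=snap('scene'); objs(p,d,m)
save(p[110:220,280:440].repeat(4,0).repeat(4,1),'s10.png')
print(robot.get_obs()['eef_pos'])"|grep -v -e cork -e grey -e black
```

```text
[619.1 252.  181.8] [[0.011, 0.9999, 0.0108], [0.9999, -0.011, 0.0048], [0.0049, 0.0107, -0.9999]]
yellow px [248. 118.] n 37 z 32.6 mean [617.2 307.6] rect [617.2 307.7] [5.3 5.5] 89.2
yellow px [247. 171.] n 284 z 39.0 mean [614.7 260.3] rect [617.4 258.4] [27.  36.9] 86.0
yellow px [248. 228.] n 44 z 32.2 mean [616.1 199.6] rect [616.2 199.4] [4.5 5. ] 89.2
red px [248. 189.] n 851 z 77.1 mean [616.8 253.9] rect [616.6 253.6] [26.2 26.5] 13.6
yellow px [358. 173.] n 97 z 37.6 mean [620.9 242.9] rect [619.  246.3] [37.3 30.9] 34.5
red px [361. 158.] n 84 z 79.2 mean [617.9 248.1] rect [618.6 247.7] [25.7 24.5] 64.2
red px [212. 276.] n 176 z 19.1 mean [ 609.5 -199. ] rect [ 608. -199.] [50.  14.9] 1.4
red px [172. 306.] n 178 z 18.8 mean [ 610.4 -304.7] rect [ 610.5 -305. ] [49.9 16. ] 0.2
blue px [157. 228.] n 190 z 15.3 mean [ 423.4 -217. ] rect [ 423.6 -216.9] [36.7 36.3] 4.0
[616.51007598 249.85550501 176.13178264]
```

View pics/s10.png

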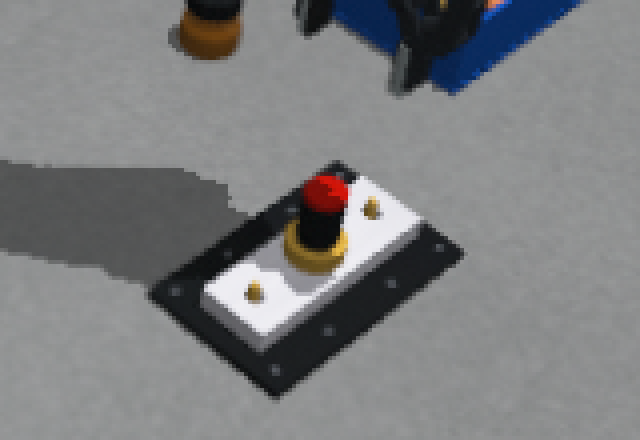

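The gauge stands upright on the brass disc, at crop position (323,210). Next I move to the steel disc.

>>> play_rows --increments '[[0.8,[-39.7,-21.2,2.5],[0,0,0]],[0.8,[-39.7,-21.2,2.5],[0,0,0]],[0.8,[-39.7,-21.2,2.5],[0,0,0]],[0.8,[-39.7,-21.2,2.5],[0,0,0]],[0.8,[-39.7,-21.2,2.5],[0,0,0]],[0.8,[-39.7,-21.2,2.5],[0,0,0]],[0.8,[-39.7,-21.2,2.5],[0,0,0]],[0.8,[-39.7,-21.2,2.5],[0,0,0]],[0.8,[-39.7,-21.2,2.5],[0,0,0]],[0.8,[0,0,0],[0,0,0]],[0.8,[0,0,0],[0,0,0]],[0.8,[0,0,0],[0,0,0]]]'

```text
time_s: 27.35
eef_pos: [421.4, -104.6, 151.5]
eef_rot: [[0.01, 1.0, -0.0], [1.0, -0.01, 0.001], [0.001, -0.0, -1.0]]
ft_force: [0.5, 0.2, -0.1]
finger_gap: 68.3
grasp_force: 0.0
```

```bash
python3 look.py w11|grep -v -e cork -e black; python3 -c "
from cell import robot
print(robot.get_obs()['eef_pos'])"
```

```text
[ 421.4 -104.6  151.5] [[0.0098, 1.0, -0.0003], [1.0, -0.0098, 0.0008], [0.0008, -0.0003, -1.0]]
grey px [253. 178.] n 1391 z 13.1 mean [ 421.7 -102.2] rect [ 421.6 -102.6] [38.7 38.8] 76.8
red px [434. 265.] n 791 z 16.7 mean [ 606.2 -194.6] rect [ 606.7 -194.9] [48.7 15.7] 1.6
red px [405. 351.] n 163 z 17.0 mean [ 591.3 -301.6] rect [ 593.2 -301. ] [14.5 17.9] 84.1
blue px [255. 283.] n 1046 z 13.2 mean [ 422.9 -212.5] rect [ 423.  -213.6] [39.3 36.8] 89.1
[ 421.59523506 -104.22082196  151.56172809]
```

View pics/w11.png

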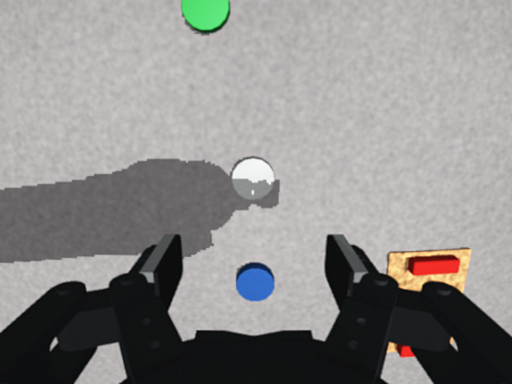

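The steel disc is at (253,178) and the blue disc, at (255,282), is clear of the fingers. I grasp the steel disc.

>>> play_rows --increments '[[0.8,[-1.1,-0.6,40],[0,0,0]],[0.8,[0,0,40],[0,0,0]],[0.8,[0,0,35],[0,0,0]],[0.8,[0,0,20],[0,0,0]],[0.8,[0,0,9],[0,0,0]],[0.8,[0,0,3.5],[0,0,0]],[0.8,[0,0,0],[0,0,0]],[0.8,[0,0,0],[0,0,0]]]' --squeeze 40

```text
time_s: 28.2
eef_pos: [421.5, -106.5, 5.2]
eef_rot: [[0.011, 1.0, 0.002], [1.0, -0.011, -0.0], [-0.0, 0.002, -1.0]]
ft_force: [-0.1, 0.5, 0.5]
finger_gap: 68.3
grasp_force: 0.0
```

>>> play_rows --increments '[[0.2,[0,0,0],[0,0,0]],[0.2,[0,0,0],[0,0,0]],[0.2,[0,0,0],[0,0,0]],[0.2,[0,0,0],[0,0,0]],[0.2,[0,0,0],[0,0,0]],[0.2,[0,0,0],[0,0,0]],[0.2,[0,0,0],[0,0,0]]]'

```text
time_s: 28.9
eef_pos: [421.0, -107.0, 5.3]
eef_rot: [[0.011, 1.0, 0.001], [1.0, -0.011, -0.001], [-0.001, 0.001, -1.0]]
ft_force: [-2.1, 0.8, 8.4]
finger_gap: 38.0
grasp_force: 39.0
```

>>> play_rows --increments '[[0.2,[0,0,-8],[0,0,0]],[0.2,[0,0,-25],[0,0,0]],[0.2,[0,0,-30],[0,0,0]],[0.2,[0,0,-12],[0,0,0]],[0.2,[0,0,0],[0,0,0]]]'

```text
time_s: 29.4
eef_pos: [421.7, -107.3, 80.8]
eef_rot: [[0.012, 1.0, 0.004], [1.0, -0.012, -0.002], [-0.002, 0.004, -1.0]]
ft_force: [0.3, -0.1, -0.6]
finger_gap: 37.7
grasp_force: 40.4
```

>>> play_rows --increments '[[0.2,[-20.5,27,0],[0,0,0]],[0.2,[-20.5,27,0],[0,0,0]],[0.2,[-20.5,27,0],[0,0,0]],[0.2,[-20.5,27,0],[0,0,0]],[0.2,[-20.5,27,0],[0,0,0]],[0.2,[-20.5,27,0],[0,0,0]],[0.2,[-20.7,27,0],[0,0,0]],[0.2,[0,0,0],[0,0,0]],[0.2,[0,0,0],[0,0,0]],[0.2,[0,0,0],[0,0,0]],[0.2,[0,0,0],[0,0,0]]]'

```text
time_s: 30.5
eef_pos: [607.0, -251.4, 78.7]
eef_rot: [[0.01, 1.0, -0.002], [1.0, -0.01, 0.0], [0.0, -0.002, -1.0]]
ft_force: [0.4, 0.3, -0.9]
finger_gap: 37.5
grasp_force: 40.6
```

```bash
python3 look.py w12|grep -v -e black; python3 -c "
from h import *
p,d,m=snap('scene'); objs(p,d,m)
print(robot.get_obs()['eef_pos'])"|grep -v -e black
```

```text
[ 607.  -251.4   78.7] [[0.0099, 0.9999, -0.0015], [1.0, -0.0099, 0.0004], [0.0004, -0.0015, -1.0]]
grey px [ 18. 330.] n 127 z 21.1 mean [ 415.2 -354.4] rect [ 414.4 -354.1] [29.5  7.8] 32.0
grey px [  7. 336.] n 17 z 21.2 mean [ 402.4 -361.6] rect [ 402.  -362.4] [17.3  2.4] 67.1
red px [252. 126.] n 1839 z 17.3 mean [ 607.6 -195.9] rect [ 607.5 -196. ] [49.  15.4] 1.5
red px [285. 275.] n 158 z 17.3 mean [ 630.5 -303.5] rect [ 630.8 -304.6] [19.4  8.9] 45.5
red px [229. 280.] n 53 z 17.1 mean [ 589.6 -307. ] rect [ 590.5 -306.5] [5.6 8.6] 83.3
blue px [  9. 159.] n 869 z 13.2 mean [ 435.3 -216. ] rect [ 435.5 -216.4] [36.8 14.9] 77.4
cork px [248. 172.] n 8177 z 3.2 mean [ 604.4 -230.2] rect [ 608.3 -229.9] [90.2 91.4] 1.5
cork px [296. 150.] n 155 z 3.1 mean [ 637.6 -214.2] rect [ 637.8 -214. ] [14.2  7.7] 65.2
cork px [313. 234.] n 44 z 3.0 mean [ 652.7 -276.9] rect [ 652.  -276.5] [3.9 8.7] 1.2
cork px [217. 270.] n 48 z 3.2 mean [ 579.3 -307.3] rect [ 578.5 -306.7] [7.7 9. ] 20.7
yellow px [358. 173.] n 103 z 38.1 mean [622. 243.] rect [619. 246.] [37.4 33. ] 30.6
grey px [362. 181.] n 137 z 21.4 mean [636.5 234.9] rect [630.9 248.1] [146.4  26.1] 89.5
grey px [344. 189.] n 12 z 21.6 mean [629.1 186.3] rect [627.7 185.6] [15.9  7.7] 12.0
red px [361. 158.] n 88 z 78.8 mean [617.7 248.2] rect [616.6 249.3] [24.4 23.7] 43.1
red px [214. 278.] n 140 z 19.1 mean [ 613.  -198.2] rect [ 612.4 -198.8] [41.5 14.6] 1.9
red px [172. 306.] n 182 z 18.6 mean [ 611.1 -304.6] rect [ 610.8 -304.4] [49.6 15.8] 3.2
blue px [152. 229.] n 65 z 14.9 mean [ 420.4 -226.6] rect [ 420.3 -227.6] [13.2 32.7] 67.6
cork px [331. 122.] n 33 z 8.7 mean [431.7 356.6] rect [429.9 356.5] [37.3 12.9] 34.5
cork px [193. 298.] n 1692 z 5.2 mean [ 617.2 -259. ] rect [ 609.1 -251.7] [ 91.1 129.6] 1.2
[ 607.46018058 -251.83010027   79.28522233]
```

>>> play_rows --increments '[[0.2,[-0.9,0.5,25],[0,0,0]],[0.2,[0,0,25],[0,0,0]],[0.2,[0,0,12],[0,0,0]],[0.2,[0,0,4],[0,0,0]],[0.2,[0,0,2],[0,0,0]],[0.2,[0,0,0],[0,0,0]],[0.2,[0,0,0],[0,0,0]],[0.2,[0,0,0],[0,0,0]]]'

```text
time_s: 31.4
eef_pos: [609.0, -253.6, 12.2]
eef_rot: [[0.011, 1.0, 0.001], [1.0, -0.011, -0.001], [-0.001, 0.001, -1.0]]
ft_force: [0.4, -0.8, -1.4]
finger_gap: 37.6
grasp_force: 40.6
```

>>> play_rows --increments '[[0.2,[0.5,-0.6,1],[0,0,0]],[0.2,[0,0,1],[0,0,0]],[0.2,[0,0,0.6],[0,0,0]],[0.2,[0,0,0],[0,0,0]],[0.2,[0,0,0],[0,0,0]]]'

```text
time_s: 31.9
eef_pos: [607.9, -252.8, 9.4]
eef_rot: [[0.011, 1.0, -0.0], [1.0, -0.011, -0.0], [-0.0, -0.0, -1.0]]
ft_force: [-2.2, 1.8, 5.5]
finger_gap: 37.5
grasp_force: 41.3
```

Contact. I release, retreat and check.

>>> play_rows --increments '[[0.7,[0,0,0],[0,0,0]],[0.7,[0,0,0],[0,0,0]],[0.7,[0,0,0],[0,0,0]],[0.7,[0,0,-15],[0,0,0]],[0.7,[0,0,-35],[0,0,0]],[0.7,[0,0,-45],[0,0,0]],[0.7,[0,0,-45],[0,0,0]],[0.7,[0,0,0],[0,0,0]],[0.7,[0,0,0],[0,0,0]],[0.7,[0,0,0],[0,0,0]],[0.7,[0,0,0],[0,0,0]]]'

```text
time_s: 33.0
eef_pos: [606.9, -252.6, 147.3]
eef_rot: [[0.011, 1.0, -0.002], [1.0, -0.011, 0.001], [0.001, -0.002, -1.0]]
ft_force: [0.1, 0.5, 0.2]
finger_gap: 59.4
grasp_force: 0.0
```

```bash
python3 look.py w13|grep -v -e black; python3 -c "
from h import *
for n in('top','scene'):
    print(n);p,d,m=snap(n); objs(p,d,m)
    a=p[100:290,60:440] if n=='top' else p[110:340,130:420]
    save(cv2.resize(a,None,fx=2,fy=2),n+'13.png')
"|grep -v -e black
```

```text
[ 606.9 -252.6  147.3] [[0.011, 0.9999, -0.0025], [0.9999, -0.011, 0.0009], [0.0009, -0.0025, -1.0]]
grey px [255. 178.] n 1452 z 17.1 mean [ 608.8 -247.9] rect [ 608.8 -248.4] [38.  38.8] 14.1
grey px [ 67. 281.] n 25 z 21.2 mean [ 419.5 -350.9] rect [ 419.3 -350.3] [11.1  4. ] 31.1
grey px [ 53. 289.] n 12 z 21.0 mean [ 401.4 -361.7] rect [ 401.5 -361.4] [7.5 2.2] 78.0
red px [253. 118.] n 1037 z 17.3 mean [ 607.4 -196. ] rect [ 607.3 -196.1] [48.8 15.2] 1.5
red px [257. 232.] n 920 z 17.0 mean [ 610.3 -300.8] rect [ 610.4 -301.1] [48.9 15.9] 1.5
blue px [ 51. 142.] n 1420 z 13.4 mean [ 424.  -213.8] rect [ 423.3 -214. ] [38.2 38.7] 66.1
cork px [253. 172.] n 7901 z 3.2 mean [ 606.9 -246.3] rect [ 609.1 -249.2] [ 90.2 130. ] 1.5
top
yellow px [122. 139.] n 128 z 38.6 mean [608.9 243.4] rect [611.1 245.6] [28.5 35.6] 40.2
grey px [375. 139.] n 161 z 18.3 mean [ 608.5 -244.6] rect [ 608.5 -243.8] [21.1 35.3] 79.6
grey px [159. 141.] n 18 z 21.3 mean [614.4 177.5] rect [614.5 176.6] [ 5.1 13.4] 66.1
red px [113. 129.] n 187 z 78.2 mean [615.8 249.1] rect [615.7 249. ] [24.8 25.4] 89.1
[... 738 characters left out ...]
 190.] n 12 z 21.2 mean [631.6 184.8] rect [631.8 187.4] [ 7.3 19.6] 9.7
grey px [195. 289.] n 141 z 18.5 mean [ 610.2 -245.3] rect [ 610.5 -244.5] [22.3 36.9] 76.7
red px [361. 158.] n 86 z 78.1 mean [617.1 249.5] rect [618.4 248.9] [25.4 27.2] 55.3
red px [212. 276.] n 174 z 18.5 mean [ 608.9 -199. ] rect [ 608.6 -199.2] [49.2 15.6] 1.6
red px [172. 306.] n 182 z 19.0 mean [ 611.4 -304.4] rect [ 611.  -304.9] [48.4 16. ] 0.6
blue px [155. 229.] n 130 z 15.3 mean [ 423.3 -221.4] rect [ 423.7 -222.5] [35.8 23. ] 6.5
cork px [331. 122.] n 34 z 8.6 mean [430.6 355. ] rect [429.6 355.1] [35.  11.3] 34.3
cork px [193. 295.] n 1668 z 5.2 mean [ 613.1 -254.6] rect [ 609.2 -251.6] [ 91.3 129.7] 1.2
```

View pics/scene13.png

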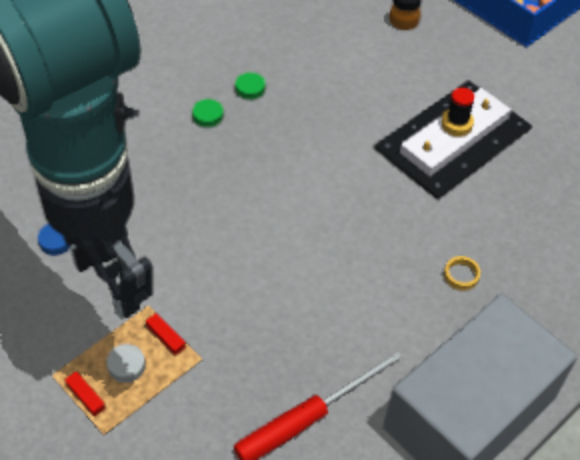

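The final view shows the steel disc flat and centred between the stops at (127,362), and the gauge stack intact at (460,112). The blue disc has not moved. I hand the job in.

```bash
python3 -c "
from cell import robot
print(robot.finish_job())"
```

```text
the job is handed in; nothing more can be done
None
```

The job is handed in at about 33 s: carrier flat over both dowels, brass disc midway between them with the gauge upright on it, steel disc centred between the pad's stops, and the blue disc left where it was.

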